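# Unlatch and peel the stuck cover off a cooling block

### The job

Turn the latch knob on the cooling-block holder clockwise until it clicks past its detent and its arm is clear of the cover, then peel the stuck cover off the block by its upright corner tab: raise that corner while the opposite corner is still down on the block, and leave the block seated in its nest. Finish while still holding the cover by its tab in the air, roughly level and centred over the flat light panel, its plate roughly a hand's breadth (about 10 cm) above the panel; do not put it down or let go, and do not knock the tip rack, bottle or beaker about.

Things in the scene. Friction and masses are not known exactly. Their poses are not given: they have to be found in the camera images.
- holder: Fixed grey base plate 130 x 240 x 8 mm on the bench, origin at the centre of its underside, z up. The latch post (36 mm across) stands at its y = -70 mm; the nest with the cooling block is centred at its x = 0, y = +30 mm, lugs 17 mm high. Yaw is up to 0.35 rad either way.
- latch (a joint): Turn of the black latch knob, rad. 0 = latched: its steel arm (14 mm wide, 48 mm from the axis, 1 mm above the cover) points along the holder's +y over the cover's end. Grows clockwise seen from above, to a stop at 1.3 (arm clear). Sprung over-centre detent at 0.65: about 0.15 N m to get past; before it the knob springs back to 0, past it it snaps on to 1.3.
- latch_grip (a point): Grip point on the knob's vertical axis, 72 mm above the bench. The grip is an upright bar 12 mm thick, 44 mm long, 28 mm tall (22 mm below to 6 mm above this point), long side along the steel arm. Orientation is the knob's, turning with it: y along the bar and arm, x across the bar.
- block: Loose aluminium cooling block 86 x 122 x 32 mm (x, y, z), 0.7 to 1.1 kg, dark wells on top, in the holder's nest (underside 8 mm above the bench); origin at the centre of its underside, axes as the holder's. Four small black spring noses in its long sides near the corners hold the cover down.
- cover: White rigid cover, 0.1 kg, on the block: plate 103 x 136 x 3 mm, skirt around the block (17 mm deep on long sides, 8 mm on ends). Origin: centre of the plate's underside, 40 mm above the bench when seated, axes then as the holder's. Four noses hold it, each lets go at about 3 N once its corner is up 6 mm; the skirt is clear of the block 20 mm further up.
- cover_tab (a point): Grip point on the cover's corner tab, an upright fin on the plate near its (+x, +y) corner, away from the latch: 9 mm thick, 28 mm long along the plate's diagonal (0.923 rad from the cover's x towards y), 30 mm tall. On the fin's centre line, 8 mm below its top, 22 mm above the plate's top; in the cover's frame (37.4, 49.4, 25) mm. Cover's orientation.
- near_corner (a point): The plate's corner under the tab, at its underside: (51.5, 68, 0) mm in the cover's frame.
- far_corner (a point): The plate's corner diagonally across from the tab, at its underside: (-51.5, -68, 0) mm in the cover's frame; the cover hinges up about it when peeled.
- panel: Fixed flat light panel with an aluminium rim and white top, 170 x 130 x 18 mm (x, y, z), flat on the bench left or right of the holder; origin at the centre of its underside, z up. Its top is 18 mm above the bench.
- tip_rack: Loose grey pipette-tip rack 125 x 85 x 54 mm with white tips, on the side of the holder where the panel is not; origin at the centre of its underside. Leave it alone.
- bottle: Glass bottle with a blue cap, 70 mm across, 140 mm tall, standing beyond the holder; origin at the centre of its underside. Leave it alone.
- beaker: Empty glass beaker 70 mm across, 90 mm tall, standing beyond the holder; origin at the centre of its underside. Leave it alone.
Mind the look-alikes: they are no part of the job. What is shaped like the cover but green or orange is not meant.

How it is judged:
By the outcome, as a careful person would: the job done as asked, in the order asked, and still so for the second after the job is handed in, while the arm keeps its last pose, push and grip.
It also fails if it takes over 48 s, if anything falls off the work surface, if the arm or the gripper's body presses on something with over 40 N, if the wrist force passes 120 N, or if a joint passes its speed limit or range.

### The arm

A 6-joint arm with a two-finger parallel gripper is mounted at the origin on the work surface. World frame = base frame: x ahead of the robot, y to its left, z up, the work surface at z = 0. Lengths are in m, angles in rad, forces in N, time in s.
With the tool pointing down it reaches from about 0.225 to 0.875 m from the base axis. Payload 3.4 kg.
Tool frame: the origin (TCP) lies midway between the tips of the shut fingers; the grasp point (between the pads) lies 19 mm behind it (env.grasp_offset is the distance from the TCP to the grasp point, in m); z points along the fingers, y is the line along which they close (so a half turn about z gives the same grasp; the last joint's range is limited). The gripper opens to 85 mm and grips with 20 to 120 N. Pads are 22 mm wide; open, the fingers measure 114 mm over their backs; the gripper's body (76 mm by 85 mm) begins 54 mm behind the grasp point. The pads swing forward as they close: fully open they stand 13 mm farther back than shut.
Start: joints at [-1.455, 0.276, 1.505, -0, 1.361, -0.121], TCP at [0.135, -0.559, 0.206] pointing down, gripper open.
Joint ranges: [-2.89, 2.89], [-0.75, 2.08], [0.22, 2.7], [-1.18, 4.32], [0.11, 2.71], [-2.7, 2.7]. Speed limits (rad/s): [2.57, 2.57, 3.14, 3.14, 3.14, 3.14].

### API

Orientations are given as [roll, pitch, yaw] about the fixed x, y, z axes, in that order (R = Rz(yaw) Ry(pitch) Rx(roll)).
In Python, from rig import env gives the robot as it stands. The module is installed in compiled form; this text tells all that it offers.
- The arm moves only by the shell command python3 -m creep 'ROWS' [OPENING] [FORCE]. ROWS is JSON, a list of rows, each a list of 4 numbers: the shift along the tool's x, y, z in m, then the turn about the tool's z in rad. A call has 1 to 5 rows; each row is the pose to reach, as a shift and turn from the pose commanded when the call began, along the tool's axes at that moment; what a row does not reach only later rows make up. A row lasts 1/10 s, in which the tool goes at most 50 mm and 8.59 degrees, less where a joint would pass 70% of its speed; a pose out of reach is approached as far as the arm can. A call with a gripper value outside its range is refused whole. OPENING is the closure, from 0 (fully open) to 1 (shut), set as the call begins (- or left out, the last holds). The fingers move at their own pace and stop on an object; FORCE is the grip in N (left out, the last holds). Time passes only in rows, so rows that repeat a pose let the fingers close. It gives the time, the measured TCP pose, the force, the opening and the grip force at its end, in the units of the state.
- env.observe(): the state, without advancing time (a new reading comes with each control period).
- env.grab_frame(name): name is "scene" or "side" or "wrist"; returns the picture (480x640x3 uint8, blue, green, red); there is no depth.
- env.camera_params(name): a dict with "vertical_fov" (degrees; the focal length in pixels is half the picture's height over the tangent of half this angle, whatever the lens; pixels are square), "cx", "cy" (the principal point, pixels), "distortion" ([k1, k2, p1, p2, k3] as OpenCV has them; the pictures are not rectified), "rvec" (rotation vector, rad) and "tvec" (3), from world to camera coordinates, as OpenCV has them. Camera axes: x right, y down, z forward; pixel columns grow to the right and rows downward; lengths in m; the calibration is good to about 2 mm. A picture is of the moment at which its call begins: read the wrist's pose just before it. camera_params takes no time and is no camera call; for the wrist camera it gives the pose at the moment of the call.
- env.close_job(): hands the job in; it is judged then, once.
The state is a dict: "time": time; "joint_positions": joint angles; "dq": joint speeds; "joint_efforts": joint torques, N m; "position": TCP position; "tool_rot": TCP orientation; "force": force on the tool from outside, world axes, zero at the start; "moment": the same for the moment, N m; "gripper_width": opening from 0.0 (shut) to 1.0 (fully open); "gripper_force": force on a finger pad.
Only numpy, scipy, OpenCV 4.12 (cv2) and the standard library are available. Lean on these libraries where they do the work, as an engineer would, in place of code of your own. Each camera call takes 0.05 s, during which the arm holds its last target. There are 200 camera calls.

## Working session

There is one attempt and no reset: what is moved stays moved. The work goes in short steps, Python scripts to look and compute and a shell command to move; the robot and the scene stay as the last step left them, time stands still between calls to the robot, and variables do not carry over. Pictures are saved under pics/ and viewed, at most 10 in all, crops included, and the job is handed in when it is done.

```bash
mkdir -p pics; cat > h.py <<'E'
import numpy as np, cv2
from rig import env
from scipy.spatial.transform import Rotation as R
def cam(n):
    p=env.camera_params(n); f=240/np.tan(np.radians(p["vertical_fov"])/2)
    K=np.array([[f,0,p["cx"]],[0,f,p["cy"]],[0,0,1]]); return p,K,np.array(p["distortion"],float)
def ray(c,px):
    p,K,d=c; u=cv2.undistortPoints(np.array([[px]],float),K,d).ravel()
    Rm=cv2.Rodrigues(np.array(p["rvec"],float))[0]; t=np.array(p["tvec"],float).ravel()
    return -Rm.T@t, Rm.T@np.array([u[0],u[1],1])
def plane(c,px,z):
    o,v=ray(c,px); return o+v*(z-o[2])/v[2]
def proj(c,P):
    p,K,d=c; return cv2.projectPoints(np.array(P,float).reshape(-1,1,3),np.array(p["rvec"],float),np.array(p["tvec"],float),K,d)[0].reshape(-1,2)
def tri(c1,a,c2,b):
    o1,v1=ray(c1,a);o2,v2=ray(c2,b); s=np.linalg.lstsq(np.c_[v1,-v2],o2-o1,rcond=None)[0]
    A=o1+v1*s[0];B=o2+v2*s[1]; return (A+B)/2,np.linalg.norm(A-B)
E
python3 - <<'E'
from h import *
for n in("scene","side"): 
    im=env.grab_frame(n); cv2.imwrite(f"pics/{n}0.png",im)
    c=cam(n); print(n,-cv2.Rodrigues(np.array(c[0]["rvec"],float))[0].T@np.array(c[0]["tvec"],float).ravel())
s=env.observe();print(s["position"],s["tool_rot"],s["time"],env.grasp_offset)
E
```

```text
scene [ 1.16702452 -0.57250694  0.72709272]
side [ 0.46868719 -0.56205238  0.61419606]
[ 0.13483661 -0.5584332   0.20532086] [-3.13995954e+00 -2.13626357e-04  2.36820126e-01] 0.1 0.0187
```

View pics/scene0.png

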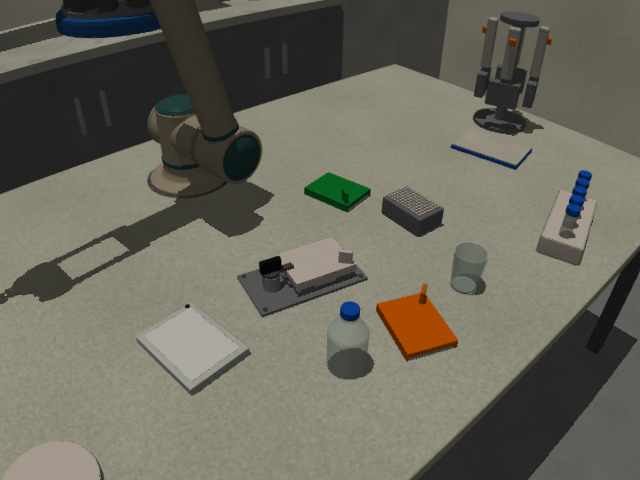

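View pics/side0.png

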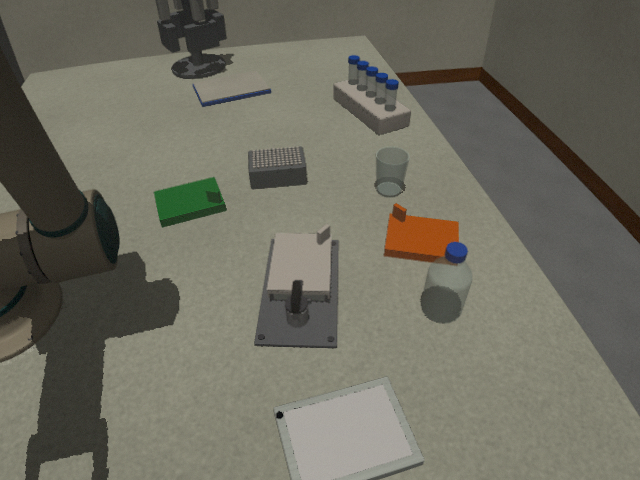

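The white cover on the grey holder (scene ~(320,263), side ~(300,262)) fits. The green one (scene (337,191)) and the orange one (scene (416,325)) are look-alikes with the wrong colour and no holder. The panel is at scene (192,345), side (350,435). I'll confirm with one enlarged crop.

```bash
python3 - <<'E'
from h import *
a=cv2.imread("pics/scene0.png")[225:325,225:375]; b=cv2.imread("pics/side0.png")[220:355,250:345]
A=cv2.resize(a,None,fx=3,fy=3,interpolation=cv2.INTER_CUBIC); B=cv2.resize(b,None,fx=3.6,fy=3.6,interpolation=cv2.INTER_CUBIC)
o=np.zeros((486,800,3),np.uint8); o[:300,:450]=A; o[:B.shape[0],455:455+B.shape[1]]=B[:, :345]
cv2.imwrite("pics/crop.png",cv2.convertScaleAbs(o,alpha=1.3))
c1,c2=cam("scene"),cam("side")
# panel: bright quad at z=.018
for n,c,seed in(("scene",c1,(192,345)),("side",c2,(350,435))):
    im=cv2.imread(f"pics/{n}0.png"); g=im.min(2)
    m=(g>150).astype(np.uint8); k,l,st,ce=cv2.connectedComponentsWithStats(m)
    i=l[seed[1],seed[0]]; q=cv2.boxPoints(cv2.minAreaRect(np.argwhere(l==i)[:,::-1].astype(np.float32)))
    print(n,im[seed[1],seed[0]],i,st[i]); h=cv2.approxPolyDP(cv2.convexHull(np.argwhere(l==i)[:,::-1].astype(np.int32)),8,True).reshape(-1,2)
    P=np.array([plane(c,x,.018) for x in h]);print(h.tolist(),P[:,:2].round(3).tolist())
# holder corners on bench plane top z=.008
for n,c,pts in(("scene",c1,[(239,276),(265,310),(367,276)]),("side",c2,[(255,346),(337,347),(339,239),(270,239)])):
    print(n,[plane(c,p,.008)[:2].round(3).tolist() for p in pts])
E
```

```text
scene [161 168 172] 5 [ 144  307   95   74 3526]
[[238, 347], [190, 380], [144, 335], [190, 307]] [[0.611, -0.259], [0.619, -0.363], [0.477, -0.375], [0.468, -0.272]]
side [158 166 171] 1 [ 284  385  128   95 8210]
[[411, 453], [302, 479], [284, 412], [382, 385]] [[0.621, -0.361], [0.478, -0.365], [0.469, -0.271], [0.612, -0.258]]
scene [[0.444, -0.142], [0.559, -0.161], [0.617, 0.06]]
side [[0.44, -0.149], [0.564, -0.176], [0.621, 0.06], [0.491, 0.087]]
```

View pics/crop.png

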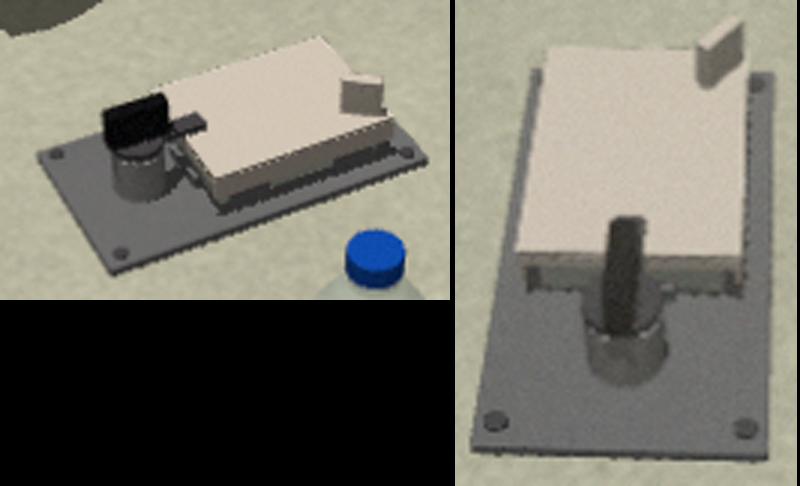

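The crop confirms it: a white cover with an upright tab at its (+x,+y) corner (scene ≈(345,256), side ≈(325,232)), and the black bar knob at scene (270,262), side (297,300). I'll cross-check the latch axis and tab by triangulation.

```bash
python3 - <<'E'
from h import *
c1,c2=cam("scene"),cam("side")
S=lambda x,y:(225+x/3-.33,225+y/3-.33); D=lambda x,y:(250+(x-455)/3.6-.4,220+y/3.6-.4)
# knob bar top ends z .078
for n,p in(("near",S(104,112)),("far",S(165,97))): print(n,plane(c1,p,.078).round(4))
print("far side",plane(c2,D(627,216),.078).round(4))
print("tab tops tri",tri(c1,S(342,76),c2,D(699,40)),tri(c1,S(383,79),c2,D(741,20)))
for p in (S(342,76),S(383,79)):print(plane(c1,p,.073).round(4))
# cover plate top corners z .043
print("cover sc",[plane(c1,S(*p),.043)[:2].round(4).tolist() for p in((320,38),(217,186),(152,90))])
print("cover sd",[plane(c2,D(*p),.043)[:2].round(4).tolist() for p in((546,48),(518,251),(743,255))])
h=np.array([.530,-.043]);
for yaw in(-.23,):
    M=R.from_euler("z",yaw).as_matrix()
    P=[np.r_[h,0]+M@np.array(q) for q in((0,-.07,.072),(.0374,.0794,.065),(-.0515,.098,.043),(.0515,-.038,.043),(-.0515,-.038,.043))]
    print(np.round(P,4))
E
```

```text
near [ 0.5059 -0.1303  0.078 ]
far [ 0.5193 -0.0909  0.078 ]
far side [ 0.5196 -0.0882  0.078 ]
tab tops tri (array([0.57219729, 0.01897913, 0.07290621]), np.float64(0.0035799371890025016)) (array([0.59514283, 0.03304835, 0.07338421]), np.float64(0.0025524147364969518))
[0.5736 0.0165 0.073 ]
[0.5939 0.0351 0.073 ]
cover sc [[0.5037, 0.0619], [0.5778, -0.0959], [0.4725, -0.067]]
cover sd [[0.5004, 0.0639], [0.4713, -0.0683], [0.5704, -0.0908]]
[[ 0.514  -0.1112  0.072 ]
 [ 0.5845  0.0258  0.065 ]
 [ 0.5022  0.0642  0.043 ]
 [ 0.5715 -0.0917  0.043 ]
 [ 0.4712 -0.0683  0.043 ]]
```

Measurements agree: holder yaw ≈ -0.23, knob (0.513,-0.111), tab (0.584,0.026), panel (0.545,-0.316). Next I move to hover over the knob.

```bash
python3 -m creep '[[0.04,-0.029,0,0],[0.08,-0.058,0,0],[0.12,-0.087,0.005,0],[0.16,-0.116,0.01,0],[0.2,-0.146,0.02,0]]' && python3 -m creep '[[0.04,-0.029,0,0],[0.08,-0.058,0,0],[0.12,-0.087,0.005,0],[0.16,-0.116,0.01,0],[0.2,-0.146,0.02,0]]' && python3 -m creep '[[0.03,-0.02,0.01,-0.1],[0.0725,-0.0537,0.015,-0.25],[0.0725,-0.0537,0.015,-0.4],[0.0725,-0.0537,0.015,-0.5],[0.0725,-0.0537,0.015,-0.55]]' && python3 -m creep '[[0,0,0,-0.14],[0,0,0,-0.28],[0,0,0,-0.42],[0,0,0,-0.553],[0,0,0,-0.553]]'
```

```text
time: 0.6
position: [0.2955, -0.3696, 0.1864]
tool_rot: [3.14, -0.001, 0.236]
force: [0.2, -0.5, -0.4]
gripper_width: 1.001
gripper_force: 0.0
time: 1.1
position: [0.4554, -0.1812, 0.1667]
tool_rot: [3.14, -0.001, 0.237]
force: [0.7, -0.9, 0.3]
gripper_width: 0.999
gripper_force: 0.0
time: 1.6
position: [0.5118, -0.1126, 0.1508]
tool_rot: [-3.14, 0.001, 0.791]
force: [0.3, 0.4, -0.6]
gripper_width: 0.994
gripper_force: 0.0
time: 2.1
position: [0.5115, -0.1135, 0.1511]
tool_rot: [-3.141, -0.0, 1.34]
force: [0.1, 0.1, 0.2]
gripper_width: 1.0
gripper_force: 0.0
```

```bash
python3 - <<'E'
from h import *
c=cam("wrist"); im=env.grab_frame("wrist"); 
for q in proj(c,[[.513,-.111,.078],[.584,.026,.073],[.5185,-.0897,.078],[.508,-.1325,.078]]): cv2.circle(im,tuple(int(v) for v in q.round()),3,(0,0,255),1); print(q.round(1))
cv2.imwrite("pics/w1.png",im)
c2=cam("side"); c1=cam("scene"); print("bottle",plane(c2,(442,302),0).round(3),plane(c1,(348,362),0).round(3))
E
```

```text
[326.2 239.5]
[392.6 -15.5]
[326.9 206.8]
[326.3 270.8]
bottle [ 0.76 -0.12  0.  ] [ 0.752 -0.125  0.   ]
```

View pics/w1.png

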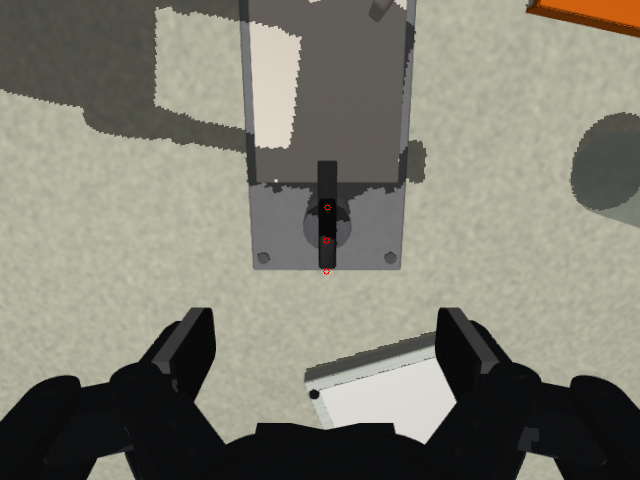

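The wrist view shows the bar at (327,200–268), aligned within ~3 px of the prediction. I'll descend and grip.

```bash
python3 -m creep '[[0.003,0.001,0.03,0],[0.003,0.001,0.06,0],[0.003,0.001,0.085,0],[0.003,0.001,0.097,0],[0.003,0.001,0.097,0]]' && python3 -m creep '[[0,0,0,0],[0,0,0,0],[0,0,0,0],[0,0,0,0],[0,0,0,0]]' 1 60 && python3 -m creep '[[0,0,0,0],[0,0,0,0],[0,0,0,0],[0,0,0,0],[0,0,0,0]]'
```

```text
time: 2.65
position: [0.5122, -0.1104, 0.0529]
tool_rot: [-3.138, -0.0, 1.338]
force: [-0.1, 0.4, 0.1]
gripper_width: 0.995
gripper_force: 0.0
time: 3.15
position: [0.5138, -0.111, 0.055]
tool_rot: [3.141, 0.0, 1.34]
force: [-0.5, 0.2, 0.8]
gripper_width: 0.148
gripper_force: 0.0
time: 3.65
position: [0.5135, -0.1109, 0.0544]
tool_rot: [-3.141, 0.0, 1.34]
force: [0.4, -0.3, -0.8]
gripper_width: -0.001
gripper_force: 0.0
```

```bash
python3 - <<'E'
from h import *
a=env.grab_frame("scene")[180:330,220:380]; b=env.grab_frame("side")[180:330,240:360]; w=env.grab_frame("wrist")
o=np.zeros((600,800,3),np.uint8); o[:300,:320]=cv2.resize(a,None,fx=2,fy=2,interpolation=2); o[:300,330:570]=cv2.resize(b,None,fx=2,fy=2,interpolation=2)
o[300:600,:400]=cv2.resize(w,(400,300),interpolation=3)
cv2.imwrite("pics/g1.png",cv2.convertScaleAbs(o,alpha=1.4))
s=env.observe(); print(s)
E
```

```text
{'time': 3.8, 'joint_positions': array([-3.45136259e-01,  3.35060607e-01,  1.83479438e+00, -1.09109363e-04,
        9.71702334e-01, -1.14059062e-01]), 'dq': array([ 0.00170519, -0.00024394, -0.00125032, -0.00076176, -0.00070253,
        0.00084772]), 'joint_efforts': array([ 9.30914903e-04, -3.99217880e+01, -1.93335539e+01, -4.96575703e-04,
        9.41712387e-04,  7.20442381e-05]), 'position': array([ 0.51354729, -0.1109221 ,  0.05445659]), 'tool_rot': array([3.14156781e+00, 9.35446083e-05, 1.33978065e+00]), 'force': array([ 0.32145759, -0.12862728, -1.04860278]), 'moment': array([-0.01176639,  0.04974837, -0.04098367]), 'gripper_force': 0.0, 'gripper_width': -0.0010033480176624171}
```

View pics/g1.png

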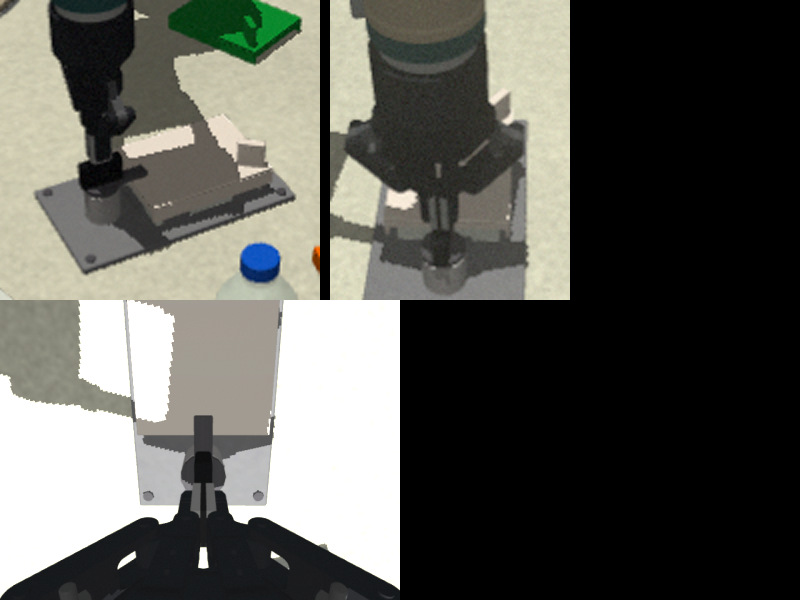

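```bash
python3 - <<'E'
from h import *
P=[[.5135,-.111,.0545],[.5135,-.111,.0735],[.5135,-.111,.05],[.5135,-.111,.078],[.518,-.092,.078],[.509,-.130,.078]]
a=proj(cam("scene"),P); print("scene crop",((a-[220,180])*2).round(0).tolist())
a=proj(cam("side"),P); print("side crop",((a-[240,180])*2+[330,0]).round(0).tolist())
a=proj(cam("wrist"),P); print("wrist crop",(a*.625+[0,300]).round(0).tolist())
a=cv2.imread("pics/g1.png")
o=np.zeros((600,800,3),np.uint8);
o[:,:400]=cv2.resize(a[120:240,60:140],(400,600),interpolation=2); o[:450,405:795]=cv2.resize(a[410:530,151:255],(390,450),interpolation=2)
cv2.imwrite("pics/g2.png",cv2.convertScaleAbs(o,alpha=1.5))
E
```

```text
scene crop [[100.0, 178.0], [100.0, 163.0], [101.0, 182.0], [99.0, 160.0], [118.0, 154.0], [81.0, 165.0]]
side crop [[443.0, 242.0], [442.0, 226.0], [443.0, 246.0], [441.0, 222.0], [443.0, 203.0], [439.0, 243.0]]
wrist crop [[203.0, 481.0], [203.0, 492.0], [203.0, 478.0], [203.0, 495.0], [203.0, 468.0], [203.0, 520.0]]
```

View pics/g2.png

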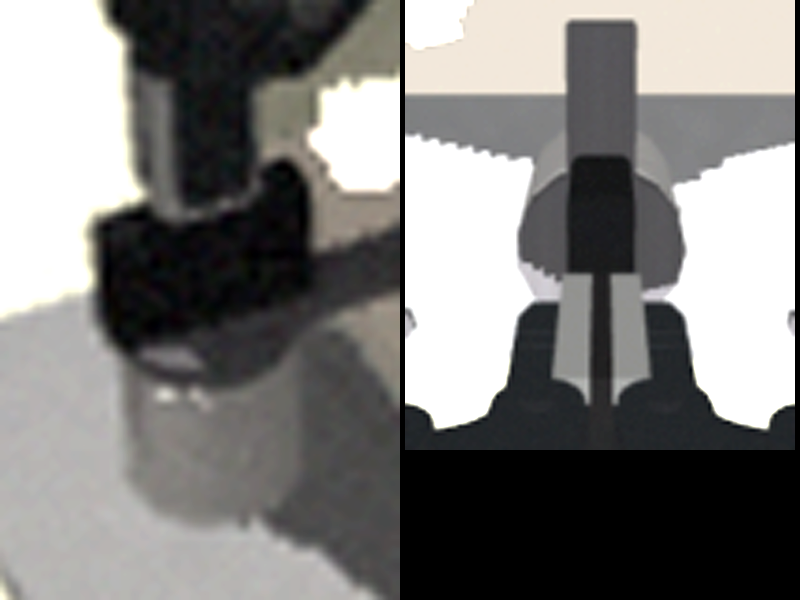

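The fingers shut above the bar: the tip sits at scene-crop (97,163), which is z≈0.075, although the reported TCP is z 0.0545. The real tips appear ~20 mm higher than the reported TCP. I'll open, go 18 mm lower and grip again, which is safe because the open fingers straddle the post.

```bash
python3 -m creep '[[0,0,0,0],[0,0,0,0],[0,0,0,0],[0,0,0,0],[0,0,0,0]]' 0 && python3 -m creep '[[0,0,0,0],[0,0,0,0],[0,0,0.006,0],[0,0,0.012,0],[0,0,0.018,0]]' && python3 -m creep '[[0,0,0,0],[0,0,0,0],[0,0,0,0],[0,0,0,0],[0,0,0,0]]' 1 60 && python3 -m creep '[[0,0,0,0],[0,0,0,0],[0,0,0,0],[0,0,0,0]]'
python3 - <<'E'
from h import *
a=env.grab_frame("scene")[225:305,240:300];b=env.grab_frame("wrist")[240:460,225:425]
o=np.zeros((600,800,3),np.uint8);o[:480,:360]=cv2.resize(a,None,fx=6,fy=6,interpolation=2);o[:440,380:780]=cv2.resize(b,None,fx=2,fy=2,interpolation=2)
cv2.imwrite("pics/g3.png",cv2.convertScaleAbs(o,alpha=1.8))
E
```

```text
time: 4.3
position: [0.5135, -0.1109, 0.0545]
tool_rot: [3.142, 0.0, 1.34]
force: [-0.4, -0.3, -0.9]
gripper_width: 0.848
gripper_force: 0.0
time: 4.8
position: [0.5133, -0.1108, 0.0358]
tool_rot: [-3.141, 0.0, 1.34]
force: [0.0, 0.6, 0.1]
gripper_width: 1.0
gripper_force: 0.0
time: 5.3
position: [0.5137, -0.111, 0.0367]
tool_rot: [3.141, 0.0, 1.34]
force: [-0.6, -0.1, -0.1]
gripper_width: 0.143
gripper_force: 0.4
time: 5.7
position: [0.5135, -0.1109, 0.0369]
tool_rot: [3.141, 0.0, 1.34]
force: [-1.0, 0.5, 5.1]
gripper_width: 0.12
gripper_force: 59.9
```

View pics/g3.png

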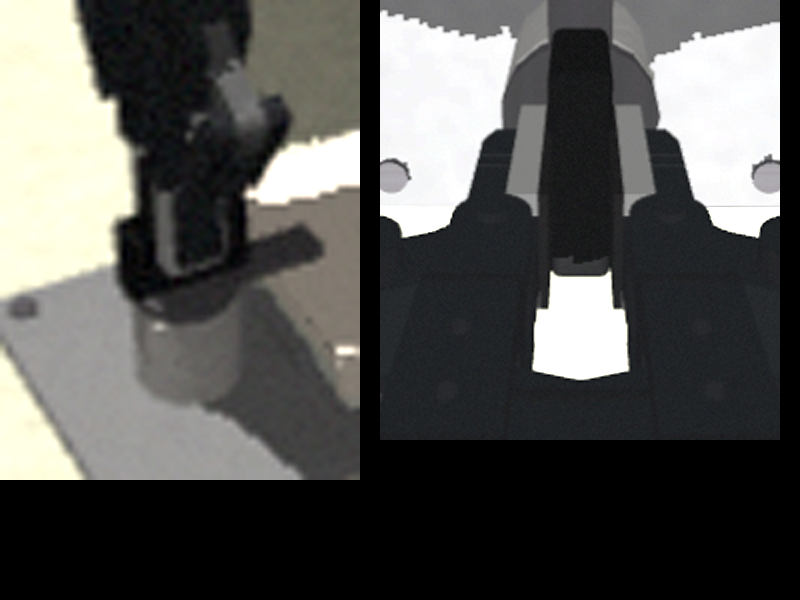

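Gripped (width 0.12, 60 N), with the pads on the bar. I now know the tips sit ~19 mm above the reported TCP. Next I turn clockwise (+ about tool z).

```bash
python3 -m creep '[[0,0,0,0.1],[0,0,0,0.22],[0,0,0,0.34],[0,0,0,0.46],[0,0,0,0.58]]' && python3 -m creep '[[0,0,0,0.12],[0,0,0,0.24],[0,0,0,0.36],[0,0,0,0.48],[0,0,0,0.6]]' && python3 -m creep '[[0,0,0,0.08],[0,0,0,0.08],[0,0,0,0.08]]'
python3 -c "
from h import *
s=env.observe();print(s['moment'],s['joint_positions'])"
```

```text
time: 6.3
position: [0.5133, -0.1108, 0.0369]
tool_rot: [-3.141, 0.0, 0.755]
force: [-1.7, 0.5, 5.7]
gripper_width: 0.122
gripper_force: 60.0
time: 6.8
position: [0.5131, -0.1105, 0.0369]
tool_rot: [-3.141, 0.001, 0.155]
force: [-2.3, 1.4, 6.8]
gripper_width: 0.127
gripper_force: 60.1
time: 7.1
position: [0.5131, -0.1105, 0.0369]
tool_rot: [-3.141, 0.001, 0.079]
force: [-1.7, 1.2, 6.2]
gripper_width: 0.119
gripper_force: 60.1
[ 0.15604431  0.45754472 -0.18284753] [-3.44988647e-01  3.55862775e-01  1.85669237e+00  4.02958485e-04
  9.29831859e-01  1.14630808e+00]
```

Turned 1.26 rad and past the detent. I'll release, lift and hover over the tab, then check.

```bash
python3 -m creep '[[0,0,0,0],[0,0,0,0],[0,0,0,0],[0,0,0,0],[0,0,0,0]]' 0 && python3 -m creep '[[0,0,0,0],[0,0,0,0],[0,0,-0.03,0],[0,0,-0.06,0],[0,0,-0.1,0]]' && python3 -m creep '[[0.02,-0.032,0,-0.12],[0.041,-0.065,0,-0.24],[0.062,-0.098,0,-0.38],[0.082,-0.13,0,-0.5],[0.082,-0.13,0,-0.614]]' && python3 -m creep '[[0,0,0,0],[0,0,0,0]]'
python3 - <<'E'
from h import *
c=cam("wrist"); im=env.grab_frame("wrist"); d=R.from_euler("z",-.23).as_matrix()
h=np.array([.530,-.043,0])
P=[h+d@np.array(q) for q in((.0374,.0794,.073),(.0459,.0906,.073),(.0290,.0682,.073),(.0515,.098,.043),(-.0515,.098,.043))]
for q in proj(c,P): cv2.circle(im,tuple(int(v) for v in q.round()),3,(0,0,255),1); print(q.round(1))
sc=env.grab_frame("scene")[225:325,225:385]; cv2.imwrite("pics/w2raw.png",im)
o=np.zeros((600,640,3),np.uint8);o[:360,:480]=cv2.resize(im,(480,360),interpolation=3);o[360:600,:384]=cv2.resize(sc,(384,240),interpolation=2)
cv2.imwrite("pics/w2.png",cv2.convertScaleAbs(o,alpha=1.3))
E
```

```text
time: 7.6
position: [0.5136, -0.111, 0.0364]
tool_rot: [3.141, 0.0, 0.08]
force: [-0.2, 0.0, -0.2]
gripper_width: 0.952
gripper_force: 0.0
time: 8.1
position: [0.5123, -0.1105, 0.1363]
tool_rot: [-3.14, 0.003, 0.08]
force: [-0.1, 0.1, -0.3]
gripper_width: 0.998
gripper_force: 0.0
time: 8.6
position: [0.587, 0.0293, 0.1364]
tool_rot: [-3.141, -0.003, 0.702]
force: [0.1, -0.1, -0.4]
gripper_width: 1.001
gripper_force: 0.0
time: 8.8
position: [0.5845, 0.0251, 0.1363]
tool_rot: [-3.141, 0.001, 0.692]
force: [-0.1, 0.8, 1.1]
gripper_width: 1.001
gripper_force: 0.0
[324.  247.4]
[324. 226.]
[324.2 268. ]
[324.  202.2]
[214.1 284.9]
```

View pics/w2.png

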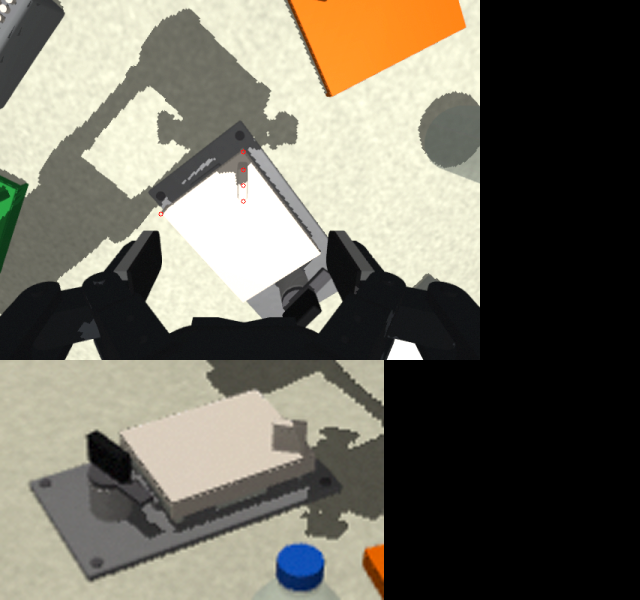

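The latch is at its stop, with the arm clear (bar at composite (108,458)). The tab (242,163–205) lies on the predicted line, centred between the fingers. I'll descend and grip.

```bash
python3 -m creep '[[0,0,0.03,0],[0,0,0.06,0],[0,0,0.085,0],[0,0,0.1,0],[0,0,0.105,0]]' && python3 -m creep '[[0,0,0,0],[0,0,0,0],[0,0,0,0],[0,0,0,0],[0,0,0,0]]' 1 30 && python3 -m creep '[[0,0,0,0],[0,0,0,0],[0,0,0,0],[0,0,0,0],[0,0,0,0]]'
```

```text
time: 9.4
position: [0.5832, 0.0244, 0.0297]
tool_rot: [-3.139, 0.003, 0.691]
force: [0.7, 0.4, -0.9]
gripper_width: 0.997
gripper_force: 0.0
time: 9.9
position: [0.5853, 0.0252, 0.0322]
tool_rot: [3.141, -0.001, 0.694]
force: [0.5, 0.2, -0.5]
gripper_width: 0.147
gripper_force: 0.0
time: 10.4
position: [0.585, 0.0254, 0.0322]
tool_rot: [3.141, -0.001, 0.694]
force: [-1.3, 0.7, 5.5]
gripper_width: 0.099
gripper_force: 31.9
```

```bash
python3 -m creep '[[0,0,-0.001,0],[0,0,-0.002,0],[-0.001,0,-0.003,0],[-0.001,0,-0.004,0],[-0.001,0,-0.005,0]]' && python3 -m creep '[[0,0,-0.001,0],[0,0,-0.002,0],[-0.001,0,-0.003,0],[-0.001,0,-0.004,0],[-0.001,0,-0.005,0]]'
python3 - <<'E'
from h import *
s=env.observe();print(s["moment"])
sc=env.grab_frame("scene")[215:305,245:385];sd=env.grab_frame("side")[215:335,245:355]
o=np.zeros((600,760,3),np.uint8);o[:315,:490]=cv2.resize(sc,None,fx=3.5,fy=3.5,interpolation=2);o[315:585,:248]=cv2.resize(sd,(248,270),interpolation=2)
cv2.imwrite("pics/p1.png",cv2.convertScaleAbs(o[:,:500],alpha=1.3))
E
```

```text
time: 10.9
position: [0.5834, 0.0243, 0.0357]
tool_rot: [-3.141, 0.002, 0.694]
force: [-1.4, -0.4, -6.3]
gripper_width: 0.091
gripper_force: 30.2
time: 11.4
position: [0.5831, 0.024, 0.0418]
tool_rot: [-3.141, 0.0, 0.694]
force: [-1.9, -0.8, -3.6]
gripper_width: 0.097
gripper_force: 30.4
[0.20639475 0.05924106 0.03462865]
```

View pics/p1.png

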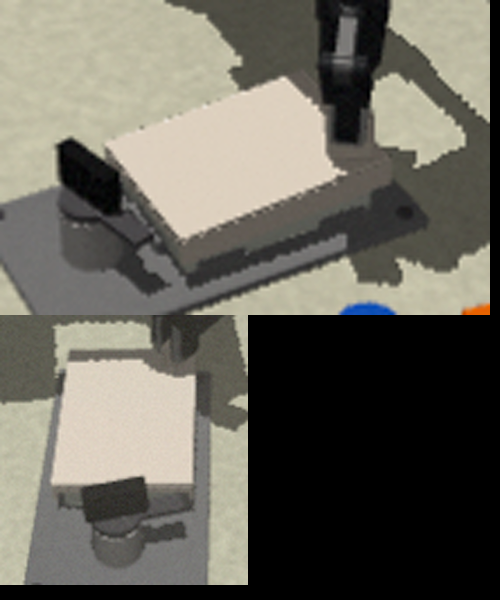

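The cover corner under the tab is up and tilting (gap grows toward (390,180)), with the far end still down and only ~4 N of pull. I'll continue the peel.

```bash
for i in 1; do python3 -m creep '[[0,0,-0.001,0],[0,0,-0.002,0],[0,0,-0.003,0],[-0.001,0,-0.004,0],[-0.001,0,-0.005,0]]'; done; python3 -m creep '[[0,0,-0.001,0],[0,0,-0.002,0],[0,0,-0.003,0],[0,0,-0.003,0],[0,0,-0.003,0]]'
python3 -c "
from h import *
print(env.observe()['moment'])"
```

```text
time: 12.0
position: [0.5825, 0.0233, 0.0468]
tool_rot: [-3.142, 0.0, 0.694]
force: [-3.1, 0.3, 0.3]
gripper_width: 0.1
gripper_force: 30.9
time: 12.5
position: [0.5828, 0.0233, 0.0497]
tool_rot: [3.141, -0.0, 0.694]
force: [-2.0, 1.1, 1.2]
gripper_width: 0.097
gripper_force: 31.1
[ 0.07966289  0.53233534 -0.24245481]
```

```bash
python3 -m creep '[[0,0,0,0],[0,0,0,0],[0,0,0,0]]' - 100 && python3 -m creep '[[0,0,-0.001,0],[0,0,-0.003,0],[0,0,-0.004,0],[0,0,-0.006,0],[0,0,-0.008,0]]' && python3 -m creep '[[0,0,-0.002,0],[0,0,-0.004,0],[0,0,-0.006,0],[0,0,-0.008,0],[0,0,-0.01,0]]'
cat > t.py <<'E'
from h import *
import sys
s=env.observe();print(s["moment"].round(2),s["force"].round(2))
for n in("scene","side"):
    im=env.grab_frame(n); cv2.imwrite(f"pics/t_{sys.argv[1]}_{n}.png",im)
    g=im.astype(int); m=((g.min(2)>120)&(g[...,2]-g[...,0]>8)&(g[...,2]-g[...,0]<40)&(g[...,2]-g[...,1]>3)).astype(np.uint8)
    m=cv2.morphologyEx(m,cv2.MORPH_OPEN,np.ones((3,3),np.uint8)); m[:150]=0
    k,l,st,_=cv2.connectedComponentsWithStats(m); i=1+st[1:,4].argmax() if k>1 else 0
    h=cv2.convexHull(np.argwhere(l==i)[:,::-1].astype(np.int32)); print(n,st[i],cv2.approxPolyDP(h,3,True).reshape(-1,2).tolist())
E
python3 t.py a
```

```text
time: 12.8
position: [0.5825, 0.0234, 0.0493]
tool_rot: [-3.141, 0.0, 0.694]
force: [-2.1, -0.8, -1.7]
gripper_width: 0.072
gripper_force: 101.8
time: 13.3
position: [0.5836, 0.0232, 0.0579]
tool_rot: [3.14, -0.001, 0.694]
force: [-0.9, 0.4, -0.6]
gripper_width: 0.07
gripper_force: 101.9
time: 13.8
position: [0.5827, 0.0233, 0.0676]
tool_rot: [3.141, -0.0, 0.694]
force: [1.0, 0.5, -0.7]
gripper_width: 0.073
gripper_force: 101.9
[ 0.09  0.01 -0.03] [ 1.04  0.48 -0.72]
scene [ 146  308   92   72 3306] [[237, 348], [190, 379], [146, 335], [191, 308]]
side [ 267  225   65   56 3198] [[330, 232], [329, 279], [267, 280], [275, 226], [307, 225]]
```

```bash
sed -i 's/m\[:150\]=0/m[:150]=0; m[300:]=0/' t.py; cat >> t.py <<'E'
E
python3 t.py b
```

```text
[ 0.08 -0.08 -0.01] [-0.43 -0.56 -0.74]
scene [ 275  228   67   45 1782] [[341, 255], [295, 272], [275, 244], [326, 228], [337, 238]]
side [ 266  225   65   56 3210] [[330, 233], [329, 279], [266, 280], [273, 227], [307, 225]]
```

```bash
python3 - <<'E'
from h import *
c1,c2=cam("scene"),cam("side")
for n,a,b in(("far",(275,244),(266,280)),("+x-y",(295,272),(330,280)),("-x+y",(326,227),(273,226)),): print(n,tri(c1,a,c2,b))
E
```

```text
far (array([ 0.47140302, -0.06727582,  0.06794687]), np.float64(0.004414797397993402))
+x-y (array([ 0.570003  , -0.0943868 ,  0.07350449]), np.float64(0.0013732209462244494))
-x+y (array([0.49766484, 0.050796  , 0.0722331 ]), np.float64(0.00032086573484505214))
```

The cover is free: far corner up 25 mm, tab up 35 mm, tilt ≈4°. I'll raise it and carry it to the panel.

```bash
python3 -m creep '[[0,0,-0.008,0],[0,0,-0.018,0],[0,0,-0.03,0],[0,0,-0.042,0],[0,0,-0.05,0]]' && python3 -m creep '[[-0.006,0.008,0,0],[-0.018,0.023,0,0],[-0.032,0.041,0,0],[-0.047,0.06,0,0],[-0.062,0.079,0,0]]' && python3 -m creep '[[-0.015,0.019,0,0],[-0.03,0.038,0,0],[-0.045,0.057,0,0],[-0.06,0.076,0,0],[-0.072,0.093,0,0]]' && python3 -m creep '[[-0.015,0.019,0,0],[-0.028,0.037,0,0],[-0.039,0.05,0,0],[-0.046,0.06,0,0],[-0.05,0.065,0,0]]' && python3 -m creep '[[0,0,0,0],[0,0,0,0],[0,0,0,0]]'
sed -i 's/ m\[300:\]=0//' t.py
python3 t.py c; python3 - <<'E'
import cv2,numpy as np
o=np.hstack([cv2.imread("pics/t_c_scene.png")[180:440,90:490],cv2.imread("pics/t_c_side.png")[220:480,200:500]])
cv2.imwrite("pics/fin.png",o)
E
```

```text
time: 14.5
position: [0.5834, 0.0232, 0.1195]
tool_rot: [3.14, -0.002, 0.694]
force: [0.9, 0.2, -1.0]
gripper_width: 0.075
gripper_force: 101.9
time: 15.0
position: [0.585, -0.0786, 0.1171]
tool_rot: [-3.141, 0.001, 0.694]
force: [-0.1, 0.0, -0.1]
gripper_width: 0.075
gripper_force: 101.9
time: 15.5
position: [0.5889, -0.1965, 0.117]
tool_rot: [-3.141, 0.001, 0.693]
force: [0.3, -0.5, -1.0]
gripper_width: 0.071
gripper_force: 101.9
time: 16.0
position: [0.5926, -0.2777, 0.1172]
tool_rot: [-3.141, 0.0, 0.693]
force: [-0.1, 0.0, -0.5]
gripper_width: 0.071
gripper_force: 101.9
time: 16.3
position: [0.5926, -0.2755, 0.1175]
tool_rot: [-3.141, -0.0, 0.695]
force: [0.2, 0.1, 0.0]
gripper_width: 0.074
gripper_force: 101.9
[ 0.06 -0.03  0.01] [0.21 0.06 0.01]
scene [   3  440   97   40 2925] [[99, 471], [99, 479], [3, 479], [5, 471], [25, 451], [57, 440], [85, 447]]
side [ 288  342  115  114 9412] [[397, 452], [295, 454], [288, 428], [309, 342], [349, 342], [391, 366], [402, 431]]
```

View pics/fin.png

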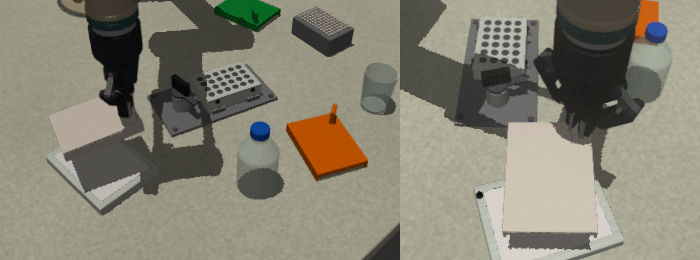

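```bash
python3 - <<'E'
from h import *
c1,c2=cam("scene"),cam("side")
im=cv2.imread("pics/t_c_scene.png"); 
m=((im.astype(int)[...,2]-im.astype(int)[...,0]>14)&(im.min(2)>115)).astype(np.uint8); m[:270]=0;m[345:]=0;m[:,:135]=0;m[:,225:]=0
m=cv2.morphologyEx(m,cv2.MORPH_OPEN,np.ones((3,3),np.uint8)); k,l,st,_=cv2.connectedComponentsWithStats(m);i=1+st[1:,4].argmax()
print(st[i],cv2.approxPolyDP(cv2.convexHull(np.argwhere(l==i)[:,::-1].astype(np.int32)),2.5,True).reshape(-1,2).tolist())
T=[]
for n,a,b in(("far",(140,310),(303,453)),("+x-y",(152,333),(397,453)),("-x+y",(195,277),(309,342))): T.append(tri(c1,a,c2,b)); print(n,T[-1])
print("centre top",(T[1][0]+T[2][0])/2)
n=np.cross(T[1][0]-T[0][0],T[2][0]-T[0][0]); n/=np.linalg.norm(n); print("tilt deg",np.degrees(np.arccos(n[2])))
E
```

```text
[ 135  270   78   65 3794] [[212, 309], [155, 332], [135, 334], [135, 270], [188, 270], [206, 287]]
far (array([ 0.48326112, -0.3659611 ,  0.08721783]), np.float64(0.01291711089089128))
+x-y (array([ 0.58042233, -0.39198973,  0.12018574]), np.float64(5.8289699828009315e-05))
-x+y (array([ 0.5131665 , -0.26010202,  0.13395255]), np.float64(0.02997429616158844))
centre top [ 0.54679441 -0.32604588  0.12706914]
tilt deg 28.061964977770476
```

```bash
python3 - <<'E'
from h import *
d=R.from_euler("z",-.23)
ax=np.array([np.cos(.693+np.pi/2),np.sin(.693+np.pi/2),0])
tab=np.array([.5926,-.2755,.1175+.033])
for th in(0,.07,.14):
    r=R.from_rotvec(-ax*th)*d   # tab side up
    P=np.array([tab+r.apply(np.array(q)-[.0374,.0494,.025]) for q in((-.0515,-.068,.003),(.0515,-.068,.003),(-.0515,.068,.003),(0,0,0))])
    print(th,P[3].round(3),P[:,2].round(3),"scene",proj(cam("scene"),P[:3]).round(0).tolist(),"side",proj(cam("side"),P[:3]).round(0).tolist())
for n,(x0,x1,y0,y1) in(("scene",(128,215,265,345)),("side",(285,405,335,480))):
    im=cv2.imread(f"pics/t_c_{n}.png").astype(int); x=im[...,2]-im[...,0]
    m=((x>17)&(im[...,2]>120)).astype(np.uint8)
    z=np.zeros_like(m);z[y0:y1,x0:x1]=m[y0:y1,x0:x1];z=cv2.morphologyEx(z,cv2.MORPH_OPEN,np.ones((5,5),np.uint8))
    k,l,st,_=cv2.connectedComponentsWithStats(z);i=1+st[1:,4].argmax()
    print(n,st[i],cv2.approxPolyDP(cv2.convexHull(np.argwhere(l==i)[:,::-1].astype(np.int32)),2.5,True).reshape(-1,2).tolist(),im[300,170],im[355,200],im[400,350])
E
```

```text
0 [ 0.545 -0.315  0.126] [0.128 0.128 0.128 0.126] scene [[135.0, 290.0], [150.0, 329.0], [211.0, 266.0]] side [[300.0, 449.0], [397.0, 451.0], [307.0, 341.0]]
0.07 [ 0.546 -0.314  0.121] [0.118 0.123 0.126 0.121] scene [[137.0, 294.0], [152.0, 332.0], [212.0, 267.0]] side [[301.0, 451.0], [398.0, 452.0], [308.0, 342.0]]
0.14 [ 0.548 -0.312  0.117] [0.108 0.117 0.123 0.117] scene [[140.0, 299.0], [154.0, 335.0], [213.0, 268.0]] side [[303.0, 453.0], [398.0, 452.0], [309.0, 342.0]]
scene [ 128  265   85   80 4650] [[212, 309], [135, 344], [128, 344], [128, 265], [192, 265], [206, 287]] [153 166 178] [74 78 79] [136 156 157]
side [  285   335   112   118 10127] [[396, 452], [304, 451], [285, 401], [285, 354], [338, 335], [357, 335], [390, 364]] [68 79 81] [153 174 177] [180 197 205]
```

The observed corners (scene (155,332), side (303,452) and (397,452)) fit a tilt of ~0.07–0.1 rad, with the cover centred at (0.546,-0.314) and the plate ~10 cm above the panel. The block is still in its nest. I'm handing in.

```bash
python3 -c "
from rig import env
print(env.close_job())"
```

```text
the job is handed in; nothing more can be done
None
```

I turned the latch past its detent and clear of the cover, peeled the cover off by its tab with the block left seated, and handed in holding it about 10 cm above the panel, centred and tilted roughly 4–6°; the hand-in returned no verdict.

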